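# Reset the box cradle: pedal release, leg to the mark, squeeze the lever, hold

## Task

Reset the box cradle on the pan lid for the next box size: press the black pedal right down to its stop so that the sliding leg is freed and springs back. Then push the leg by its blue plate until its red pointer stands at the yellow mark on the scale, keep it there with the lever still open for about half a second, and squeeze the red cam lever fully closed against the blue spine while the leg stays at the mark. Finish still holding: do not let go of the leg and lever, and leave the mark and the other things on the lid where they are.

Things in the scene. Friction and masses are not known exactly. Their poses are not given: they have to be found in the camera images.
- cradle: aluminium base plate of the box cradle, 300 x 125 x 10 mm, fixed to the pan lid. Origin under the plate, on the centre line of the leg; x runs along the leg (away from the robot, give or take 0.1 rad), y to the robot's left, z up. The plate reaches 150 mm to either side along x, from y = -45 to y = +80 mm. A fixed fence 70 mm high stands at its +x end.
- pedal (a joint): angle (rad) of the black release pedal: 0 up, 0.35 down on its stop; sprung, 6 to 9 N at point pedal_pad press it right down. While up, its brass pawl stands behind a brass tooth and keeps the leg out; from about 0.27 the leg is free and springs back to 0 within about half a second: stay on the pedal until then.
- pedal_pad (a point): point on the middle of the pedal's top where to press it, 36 mm from the hinge; the plate is 44 mm wide (cradle x), 40 long (y) and reaches 8 mm beyond this point to +y. It is 43 mm above the lid when up and sinks 12 mm to the stop.
- leg (a joint): position (m) of the sliding leg along cradle +x: 0 is home, 0.05 where it is latched at the start. A spring pulls it home with 3 N at 0, rising to 6 N at 0.05, so it must be held at the mark (the lever alone does not keep it there). The pointer stands at the mark when this equals joint mark.
- leg_spine (a point): point 45 mm above the lid on the middle of the leg's blue upright spine: 40 mm long (cradle x), 12 thick (y), 20 to 60 mm above the lid; axes as the cradle's. The blue plate to push stands at its +x end: 84 mm wide (y -40 to +44), top 56 mm above the lid, its -x face 19 mm to +x of this point. Below spine and lever a sled, 22 mm high. Open jaws fit down over spine and lever, closing along y; their sides then push the plate to +x.
- leg_pointer (a point): tip of the red pointer at the foot of the blue plate, on its +y side, 22 mm above the lid. Axes as the cradle's.
- mark (a joint): position (m) of the yellow rider that is the length mark, along cradle +x, on the same scale as joint leg; between 0.012 and 0.030. It slides stiffly (3 N); leave it alone.
- mark_line (a point): black line of the yellow rider (8 x 16 mm, top 20 mm above the lid), level with the pointer's tip. Axes as the cradle's.
- lever (a joint): travel (m) of the red cam lever: 0 open, 0.012 fully closed. It slides towards the spine (cradle -y) against 4 N of friction and stays where it is left.
- lever_tab (a point): centre of the red lever's tab: 36 mm long (cradle x), 10 thick (y), 26 to 60 mm above the lid. It rides on the leg, 27 mm to cradle +y of the spine's centre open, 15 mm closed. The spine does not yield sideways. Over both the width is 38 mm open, 26 closed; the closed pair's middle is 7 mm to +y of the spine's centre: jaws centred there or up to 2 mm nearer the spine shut it fully.
- jar_1: bystander: clear jar with a red lid, 69 mm thick, 110 tall; origin under its centre
- steel_pot_0: bystander: small steel ramekin at the back, 67 mm wide, 52 tall; origin under its centre
- salt_dredger: bystander: aluminium salt dredger, 68 mm thick, 115 tall; origin under its centre
- sauce_tub_0: bystander: yellow lidded dip tub, 73 mm wide, 37 tall; origin under its centre
- sauce_tub_1: bystander: green lidded dip tub, 73 mm wide, 37 tall; origin under its centre
- marker_pen: bystander: black and white marker pen, 134 mm long, 17 thick; origin under its centre
- steel_pot_1: bystander: small steel ramekin at the front, 67 mm wide, 52 tall; origin under its centre

How it is judged:
By the outcome, as a careful person would: the job done as asked, in the order asked, and still so for the second after the job is handed in, while the arm keeps its last pose, push and grip.
It also fails if it takes over 43 s, if anything falls off the work surface, if the arm or the gripper's body presses on something with over 40 N, if the wrist force passes 120 N, or if a joint passes its speed limit or range.

## Robot

A 6-joint arm with a two-finger parallel gripper is mounted at the origin on a cart in front of the work surface, level with it; the furniture and walls round the work are solid. World frame = base frame: x ahead of the robot, y to its left, z up, the work surface at z = 0. Lengths are in m, angles in rad, forces in N, time in s.
With the tool pointing down it reaches from about 0.375 to 0.975 m from the base axis. Payload 3.8 kg.
Tool frame: the origin (TCP) lies on the front face of the gripper's body, between the roots of the fingers; the fingertips stand ctrl.tips_ahead ahead of it and the grasp point (between the pads) lies 54 mm ahead of it (ctrl.tips_ahead is the distance from the TCP to the fingertips, in m); z points along the fingers, y is the direction in which the jaws open and shut (so a half turn about z gives the same grasp; the last joint's range is limited). The gripper opens to 85 mm and grips with 20 to 120 N. Pads are 22 mm wide; open, the fingers measure 114 mm over their backs; the gripper's body (76 mm by 85 mm) begins 54 mm behind the grasp point. The pads swing forward as they close: fully open they stand 13 mm farther back than shut.
Start: joints at [-1.22, 0.264, 1.604, -0, 1.274, -0.037], TCP at [0.255, -0.625, 0.304] pointing down, gripper open.
Joint ranges: [-2.63, 2.63], [-0.94, 2.18], [0.31, 2.57], [-1.31, 4.45], [0, 2.66], [-2.55, 2.55]. Speed limits (rad/s): [2.57, 2.57, 3.14, 3.14, 3.14, 3.14].

## Interface

Orientations are given as a unit quaternion [w, x, y, z].
In Python, from bench import ctrl gives the robot as it stands.
- The arm moves only by the tool jog_arm, never from a script. Its argument "plan" is a list of rows, each a list of 7 numbers: the gripper command: -1 is shut, 1 is fully open, values between are in proportion, then the shift along the tool's x, y, z in mm, then the turn, a rotation vector about the tool's x, y, z in rad. A call has 1 to 20 rows; each row shifts and turns the commanded pose from where the row before left it, along the tool's axes as they then stand; what a row does not reach is not made up. A row lasts 1/10 s, in which the tool goes at most 50 mm and 8.59 degrees, less where a joint would pass 70% of its speed; a pose out of reach is approached as far as the arm can. A call is refused whole if a number of a shift passes 50 or a number of a turn 0.15, either way. A call with a gripper value outside its range is refused whole. The fingers move at their own pace and stop on an object; "squeeze" is the grip in N (left out, the last holds). Time passes only in rows, so rows that do not move let the fingers close. It gives the time, the measured TCP pose, the force and the opening at its end, in the units of the state.
- ctrl.observe(): the state, without advancing time (a new reading comes with each control period).
- ctrl.get_image(name): name is "scene" or "side" or "wrist"; returns (picture, depth): 384x512x3 uint8, red, green, blue; 384x512 float32, m along the optical axis (not along the pixel's ray), 0 where there is no reading.
- ctrl.camera_params(name): a dict with "fov_y" (degrees; the focal length in pixels is half the picture's height over the tangent of half this angle, whatever the lens; pixels are square), "cx", "cy" (the principal point, pixels), "origin" and "rotation" of the camera in the world. Camera axes: x right, y down, z forward; pixel columns grow to the right and rows downward; lengths in m; the calibration is good to about 2 mm. A picture is of the moment at which its call begins: read the wrist's pose just before it. camera_params takes no time and is no camera call; for the wrist camera it gives the pose at the moment of the call.
- ctrl.finish_job(): hands the job in, once; it reports no verdict.
The state is a dict: "t": time; "qpos": joint angles; "joint_velocities": joint speeds; "tau": joint torques, N m; "tool_pos": TCP position; "orientation": TCP orientation; "ft_force": force on the tool from outside, world axes, zero at the start; "torque": the same for the moment, N m; "finger_gap": opening from 0.0 (shut) to 1.0 (fully open).
Only numpy, scipy, OpenCV 4.12 (cv2) and the standard library are available. Lean on these libraries where they do the work, as an engineer would, in place of code of your own. Each camera call takes 0.05 s, during which the arm holds its last target. There are 200 camera calls.

## Working session

There is one attempt and no reset: what is moved stays moved. The work goes in short steps, Python scripts to look and compute and a tool call to move; the robot and the scene stay as the last step left them, time stands still between calls to the robot, and variables do not carry over. Pictures are saved under pics/ and viewed, about 8 in all and at most 12, crops included, and the job is handed in when it is done.

Besides the shell and the picture viewer there is one more tool, called as name([rows], argument=value, ...), one row to a line, values as JSON. jog_arm: Moves the arm, as the interface text tells. Its arguments: {"type":"object","properties":{"plan":{"type":"array","items":{"type":"array","items":{"type":"number"}}},"squeeze":{"type":"number"}},"required":["plan"]}

```bash
mkdir -p pics; ls
cat > h.py <<'E'
import numpy as np, cv2
from bench import ctrl
def cam(n):
    p=ctrl.camera_params(n); im,d=ctrl.get_image(n)
    np.savez(f'pics/{n}.npz',im=im,d=d,**{k:np.array(v) for k,v in p.items()})
    return im[:,:,::-1].copy(),d,p
def ray(p,u,v):
    f=192/np.tan(np.radians(p['fov_y'])/2)
    R=np.array(p['rotation']).reshape(3,3)
    return np.array(p['origin']),R@np.array([(u-p['cx'])/f,(v-p['cy'])/f,1.])
def onz(p,u,v,z):
    o,r=ray(p,u,v); return o+r*(z-o[2])/r[2]
def ond(p,u,v,d):
    o,r=ray(p,u,v); return o+r*d[int(v),int(u)]
E
python3 - <<'E'
from h import *
o=ctrl.observe(); print(o, ctrl.tips_ahead)
for n in ('scene','side'):
    b,d,p=cam(n); cv2.imwrite(f'pics/{n}1.png',cv2.resize(b,(800,600))); print(n,p)
E
```

```text
pics
{'t': 0.0, 'qpos': array([-1.21989768e+00,  2.64763619e-01,  1.60539899e+00, -8.26739722e-06,
        1.27368158e+00, -3.69046708e-02]), 'joint_velocities': array([ 2.65872128e-04,  3.18925171e-05, -9.53226428e-04,  7.63261422e-04,
       -1.23006099e-03, -1.06674048e-04]), 'tau': array([ 4.63948872e-04, -5.15111160e+01, -3.67314363e+01, -1.75949231e-04,
        1.30197420e-02,  1.18828663e-05]), 'tool_pos': array([ 0.25505093, -0.62433882,  0.30254129]), 'orientation': array([-1.11130563e-03,  9.81259043e-01,  1.92689964e-01, -1.79919792e-04]), 'ft_force': array([ 0.01560101, -0.15097396,  0.02834576]), 'torque': array([-0.00845345, -0.01676572, -0.02513314]), 'finger_gap': 1.0033141357734332} 0.0726
scene {'fov_y': 53.9636696421463, 'cx': 253.75249109357532, 'cy': 197.49081810225397, 'origin': array([ 0.2684552 , -0.49612746,  0.6951674 ]), 'rotation': array([-0.34845352,  0.88371358, -0.29211098,  0.11091269])}
side {'fov_y': 48.92720484653912, 'cx': 256.2465709940936, 'cy': 194.2743380250511, 'origin': array([0.53787759, 0.76609152, 0.68815162]), 'rotation': array([ 0.0243223 , -0.02634513,  0.89895871, -0.4365634 ])}
```

Run:
```python
s=open('h.py').read()
s=s.replace("np.array(p['rotation']).reshape(3,3)","Rotation.from_quat(np.array(p['rotation'])[[1,2,3,0]]).as_matrix()").replace("import numpy as np, cv2","import numpy as np, cv2\nfrom scipy.spatial.transform import Rotation")
open('h.py','w').write(s)
```

```text
(no output)
```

View pics/scene1.png

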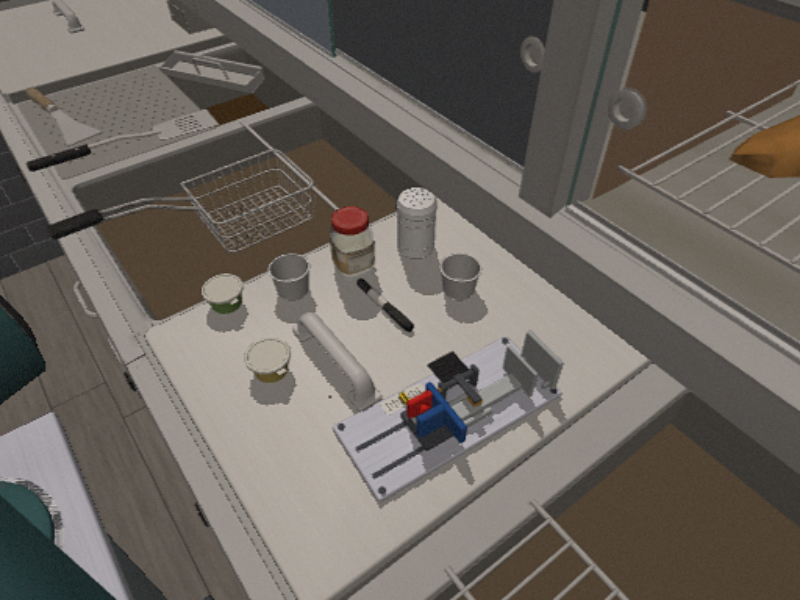

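View pics/side1.png

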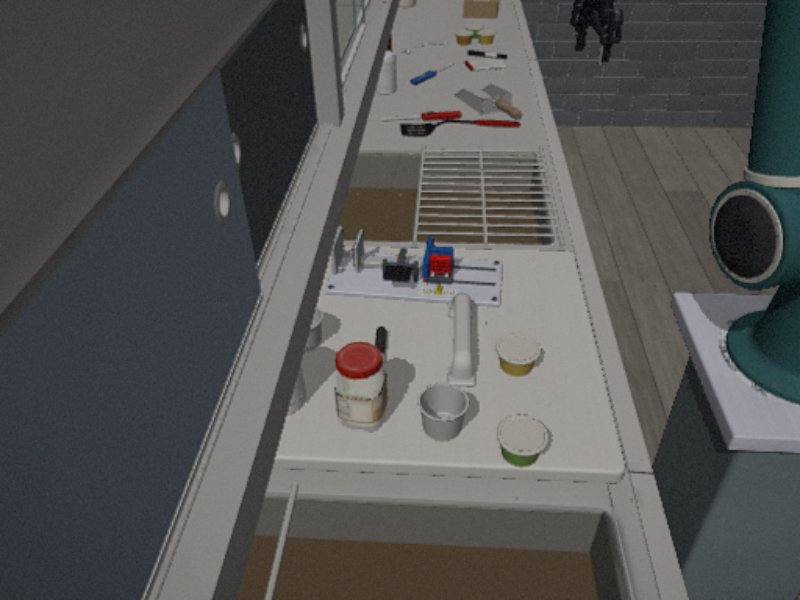

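Scene view: cradle with near corners ≈(336,428), (380,497), far ≈(560,392), (505,340) in the 800 px picture; pedal ≈(453,365), lever red (418,403), blue plate (450,415), yellow rider (405,397). Side view confirms; the lid's handle stands to +y/-x of the cradle.

Run:
```python
from h import *
z=np.load('pics/scene.npz'); p={k:z[k] for k in z.files}
for n,u,v,h in [('nl',337,427,.01),('nr',381,498,.01),('fr',561,393,.01),('pedal',453,365,.043),('red',418,396,.06),('bluetop',440,400,.056),('yel',405,397,.02),('handle_end',365,385,.05)]:
    print(n,onz(p,u*.64,v*.64,h).round(3),ond(p,u*.64,v*.64,z['d']).round(3))
print(ctrl.camera_params('wrist'))
```

```text
nl [ 0.45  -0.107  0.01 ] [ 0.45  -0.108  0.011]
nr [ 0.439 -0.224  0.01 ] [ 0.439 -0.224  0.011]
fr [ 0.731 -0.248  0.01 ] [ 0.736 -0.245  0.002]
pedal [ 0.624 -0.138  0.043] [ 0.623 -0.139  0.044]
red [ 0.546 -0.159  0.06 ] [ 0.545 -0.16   0.061]
bluetop [ 0.566 -0.179  0.056] [ 0.566 -0.179  0.056]
yel [ 0.548 -0.129  0.02 ] [ 0.547 -0.129  0.021]
handle_end [ 0.504 -0.098  0.05 ] [ 0.509 -0.09   0.037]
{'fov_y': 68.7094283567026, 'cx': 256.5268786697365, 'cy': 191.37103447601243, 'origin': array([ 0.3221477 , -0.59775438,  0.37275618]), 'rotation': array([ 0.12117982,  0.82134104, -0.55123634, -0.08278188])}
```

```bash
cat >> h.py <<'E'
def pose():
    o=ctrl.observe(); R=Rotation.from_quat(o['orientation'][[1,2,3,0]]).as_matrix()
    return o['tool_pos'],R,o
def to(target,yaw,n=1):
    """rows to reach TCP target (m), tool down, tool x at yaw"""
    P,R,o=pose(); c,s=np.cos(yaw),np.sin(yaw)
    Rt=np.array([[c,s,0],[s,-c,0],[0,0,-1.]])
    w=Rotation.from_matrix(R.T@Rt).as_rotvec()/n
    d=(np.array(target)-P)/n
    for i in range(n):
        print((R.T@d*1000).round(1),w.round(4)); R=R@Rotation.from_rotvec(w).as_matrix()
E
python3 - <<'E'
from h import *
P,R,o=pose()
p=ctrl.camera_params('wrist'); q=np.array(p['rotation'])
C=Rotation.from_quat(q[[1,2,3,0]]).as_matrix()
print('cam in tool',R.T@(np.array(p['origin'])-P), 'axes\n',(R.T@C).round(3))
to([.53,-.17,.30],-.08,14)
E
```

```text
cam in tool [ 0.07215345  0.00055997 -0.07006768] axes
 [[ 0.    -0.957 -0.29 ]
 [ 1.     0.001 -0.   ]
 [ 0.    -0.29   0.957]]
[ 30.5 -22.6   0.2] [-0.0001  0.      0.0334]
[ 29.7 -23.6   0.2] [-0.0001  0.      0.0334]
[ 28.9 -24.6   0.2] [-0.0001  0.      0.0334]
[ 28.  -25.6   0.2] [-0.0001  0.      0.0334]
[ 27.2 -26.5   0.2] [-0.0001  0.      0.0334]
[ 26.3 -27.4   0.2] [-0.0001  0.      0.0334]
[ 25.3 -28.2   0.2] [-0.0001  0.      0.0334]
[ 24.4 -29.1   0.2] [-0.0001  0.      0.0334]
[ 23.4 -29.9   0.2] [-0.0001  0.      0.0334]
[ 22.4 -30.6   0.2] [-0.0001  0.      0.0334]
[ 21.3 -31.4   0.2] [-0.0001  0.      0.0334]
[ 20.3 -32.1   0.2] [-0.0001  0.      0.0334]
[ 19.2 -32.7   0.2] [-0.0001  0.      0.0334]
[ 18.1 -33.3   0.2] [-0.0001  0.      0.0334]
```

jog_arm([
  [1,30,-23,0,0,0,0.033],
  [1,30,-24,0,0,0,0.033],
  [1,29,-25,0,0,0,0.033],
  [1,28,-26,0,0,0,0.033],
  [1,27,-27,0,0,0,0.033],
  [1,26,-27,0,0,0,0.033],
  [1,25,-28,0,0,0,0.033],
  [1,24,-29,0,0,0,0.033],
  [1,23,-30,0,0,0,0.033],
  [1,22,-31,0,0,0,0.033],
  [1,21,-31,0,0,0,0.033],
  [1,20,-32,0,0,0,0.033],
  [1,19,-33,0,0,0,0.033],
  [1,18,-33,0,0,0,0.033],
  [1,0,0,0,0,0,0],
  [1,0,0,0,0,0,0],
])

```text
t: 1.7
tool_pos: [0.5255, -0.1679, 0.3034]
orientation: [0.0, 0.999, -0.036, -0.001]
ft_force: [0.1, -0.1, 0.6]
finger_gap: 0.999
```

Run:
```python
from h import *
P,R,o=pose(); print(o['t'],P,np.arctan2(R[1,0],R[0,0]),o['ft_force'],o['qpos'].round(2))
b,d,p=cam('wrist'); cv2.imwrite('pics/w1.png',cv2.resize(b,(800,600)))
```

```text
1.7 [ 0.52545959 -0.16794654  0.30335167] -0.07160023774830768 [ 0.14631273 -0.08859603  0.62925214] [-0.35  0.03  1.87 -0.    1.24  1.29]
```

View pics/w1.png

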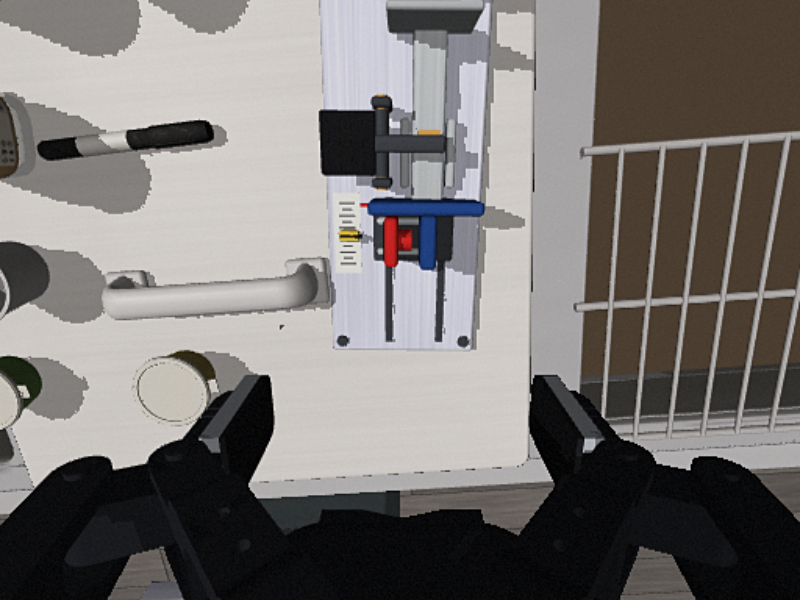

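Wrist view: pedal plate (320–378, 110–175), hinge at (381,140), blue plate bar (370–484, 200–215), spine (428,242), red tab (391,242), yellow rider (350,236), red pointer tip (362,205), handle end (310,278).

```bash
cat >> h.py <<'E'
def load(n):
    z=np.load(f'pics/{n}.npz'); return z['im'][:,:,::-1].copy(),z['d'],{k:z[k] for k in z.files}
def blob(b,lo,hi,roi,keep=False):
    m=cv2.inRange(cv2.cvtColor(b,cv2.COLOR_BGR2HSV),lo,hi); x0,y0,x1,y1=roi
    M=np.zeros_like(m); M[y0:y1,x0:x1]=m[y0:y1,x0:x1]; return M
E
python3 - <<'E'
from h import *
b,d,p=load('wrist')
roi=(190,0,330,230)
def pts(M,z,name):
    v,u=np.nonzero(M); X=np.array([onz(p,a,c,z) for a,c in zip(u,v)])
    W=np.array([ond(p,a,c,d) for a,c in zip(u,v)])
    return X,W
for n,lo,hi,r in [('blue',(100,100,40),(130,255,255),roi),('red',(0,150,80),(6,255,255),roi),('yel',(22,130,120),(34,255,255),(205,130,240,180)),('pedal',(0,0,0),(180,255,45),(200,65,241,118))]:
    M=blob(b,lo,hi,r); X,W=pts(M,.05,n)
    print(n,M.sum()//255,cv2.boundingRect(M),'z pct',np.percentile(W[:,2],[2,50,98]).round(3))
    zt={'blue':.05,'red':.055,'yel':.018,'pedal':.035}[n]
    T=W[W[:,2]>zt]; rr=cv2.minAreaRect((T[:,:2]*1000).astype(np.float32)); print('  top rect',rr,'z',np.median(T[:,2]),'mean',T.mean(0).round(4))
# plate edges: front corner screws and slots
for u,v in [(343,341),(463,341)]: print('screw',onz(p,u*.64,v*.64,.011).round(4))
print('blue bar ends',[onz(p,u*.64,v*.64,.056).round(4) for u,v in [(370,206),(484,208)]])
print('slots',[onz(p,u*.64,v*.64,.01).round(4) for u,v in [(389,338),(390,270),(438,338),(440,270)]])
print('pointer tip',onz(p,361*.64,205*.64,.022).round(4),'handle',ond(p,310*.64,278*.64,d).round(3))
E
```

```text
blue 1083 (235, 62, 75, 111) z pct [0.041 0.056 0.061]
  top rect ((565.951416015625, -188.3603515625), (65.34129333496094, 62.364986419677734), 43.98283004760742) z 0.056356841826435744 mean [ 0.5594 -0.1896  0.0589]
red 361 (231, 130, 33, 41) z pct [0.022 0.059 0.061]
  top rect ((545.6524658203125, -163.32896423339844), (9.12939453125, 34.8509521484375), 85.55464172363281) z 0.05981482836234675 mean [ 0.5461 -0.1629  0.0598]
yel 58 (217, 147, 13, 7) z pct [0.013 0.02  0.021]
  top rect ((547.0584106445312, -128.40927124023438), (15.159714698791504, 6.696709156036377), 85.3670425415039) z 0.02023387954813166 mean [ 0.5472 -0.1278  0.0201]
pedal 1457 (204, 66, 37, 51) z pct [0.041 0.043 0.046]
  top rect ((613.5741577148438, -145.01316833496094), (51.1519775390625, 57.327842712402344), 2.497044563293457) z 0.04337185705542074 mean [ 0.6161 -0.1383  0.0447]
screw [ 0.4524 -0.1125  0.011 ]
screw [ 0.4448 -0.2189  0.011 ]
blue bar ends [array([ 0.5718, -0.1506,  0.056 ]), array([ 0.5646, -0.2313,  0.056 ])]
slots [array([ 0.452 , -0.1535,  0.01  ]), array([ 0.5137, -0.1592,  0.01  ]), array([ 0.4489, -0.197 ,  0.01  ]), array([ 0.5107, -0.2015,  0.01  ])]
pointer tip [ 0.5703 -0.1411  0.022 ] handle [ 0.515 -0.094  0.026]
```

Run:
```python
from h import *
b,d,p=load('wrist')
print([onz(p,u*.64,v*.64,.043).round(4) for u,v in [(320,142),(376,142),(348,110),(348,175)]])
g=b[:,:,:].max(2)
print(g[91,196:250]); print(g[60:120,222])
print('hinge', ond(p,381*.64,140*.64,d), 'pointer row', b[129:134,222:240].tolist()[2])
```

```text
[array([ 0.6176, -0.1184,  0.043 ]), array([ 0.6148, -0.158 ,  0.043 ]), array([ 0.6371, -0.1404,  0.043 ]), array([ 0.5938, -0.1358,  0.043 ])]
[206 204 209 207 207 209 208 214 240   5  17  23  22  25  14  28  26  27
  24  22  25  13  21  28  24  26  24  22  19  23  26  23  21  20  21  21
  16  26  25  21  26  25  23  13  69  71  68  72  68  67  67  64  66  68]
[220 219 219 218 220 221 218 217 223 232 169   0  19  25  22  26  24  23
  27  26  28  22  24  24  25  21  25  20  24  23  24  24  26  24  24  20
  21  24  27  24  23  24  22  23  21  25  20  26  28  26  16  22 126 234
 216 212 214 213 212 211]
hinge [ 0.6156491  -0.16181239  0.04767729] pointer row [[226, 232, 232], [226, 231, 232], [224, 230, 231], [224, 231, 232], [219, 225, 226], [216, 221, 221], [214, 219, 218], [224, 229, 220], [117, 123, 208], [23, 24, 197], [25, 27, 195], [28, 32, 199], [30, 37, 220], [60, 29, 47], [130, 61, 17], [137, 68, 32], [130, 64, 30], [133, 64, 32]]
```

Run:
```python
from h import *
to([.617,-.1265,.130],-.08,6)
```

```text
[14.8 -8.1 28.9] [0.0001 0.0002 0.0012]
[14.8 -8.2 28.9] [0.0001 0.0002 0.0012]
[14.8 -8.2 28.9] [0.0001 0.0002 0.0012]
[14.7 -8.2 28.9] [0.0001 0.0002 0.0012]
[14.7 -8.2 28.9] [0.0001 0.0002 0.0012]
[14.7 -8.2 28.9] [0.0001 0.0002 0.0012]
```

jog_arm([
  [-1,18,-10,5,0,0,0.0015],
  [-1,18,-10,15,0,0,0.0015],
  [-1,18,-10,30,0,0,0.0015],
  [-1,18,-10,40,0,0,0.0015],
  [-1,16,-9,45,0,0,0.0015],
  [-1,0,0,30,0,0,0],
  [-1,0,0,8,0,0,0],
  [-1,0,0,0,0,0,0],
  [-1,0,0,0,0,0,0],
])

```text
t: 2.65
tool_pos: [0.6177, -0.1278, 0.1327]
orientation: [0.0, 0.999, -0.041, 0.001]
ft_force: [0.2, -0.8, 0.3]
finger_gap: -0.002
```

Run:
```python
from h import *
P,R,o=pose(); print(o['t'],P,np.arctan2(R[1,0],R[0,0]),R[:,2],o['ft_force'],o['finger_gap'])
to([.617,-.1265,.116],-.08,1)
b,d,p=cam('wrist'); cv2.imwrite('pics/w2.png',cv2.resize(b,(800,600)))
```

```text
2.65 [ 0.61770035 -0.12784876  0.13267537] -0.08296269158438097 [ 2.37607512e-03 -6.98379554e-04 -9.99996933e-01] [ 0.19852737 -0.75215238  0.29751553] -0.002104295990000219
[-0.9 -1.3 16.7] [ 0.0005 -0.0024 -0.003 ]
```

View pics/w2.png

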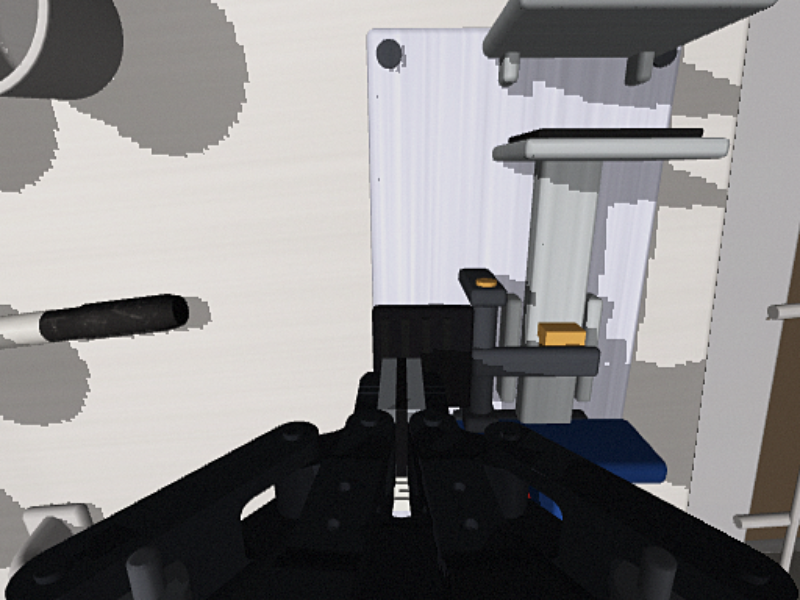

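Tips (≈402,365) stand over the pedal plate (372–470, 305–405), +y side; pawl arm at (535,360) clear. Press.

jog_arm([
  [-1,0,-1,10,0,0,0],
  [-1,0,0,7,0,0,0],
  [-1,0,0,5,0,0,0],
  [-1,0,0,5,0,0,0],
  [-1,0,0,3,0,0,0],
  [-1,0,0,0,0,0,0],
])

```text
t: 3.3
tool_pos: [0.6184, -0.1264, 0.1048]
orientation: [0.001, 0.999, -0.041, 0.001]
ft_force: [-6.4, -0.8, 19.0]
finger_gap: -0.002
```

Run:
```python
from h import *
P,R,o=pose(); print(o['t'],P,o['ft_force'])
b,d,p=cam('side'); w,_,_=cam('wrist'); s,_,_=cam('scene')
a=cv2.resize(b[130:210,190:340],(800,427),interpolation=cv2.INTER_CUBIC)[:300,:400]
a=cv2.resize(b[140:205,205:325],(400,300)); c=cv2.resize(s[200:330,200:373],(400,300))
cv2.imwrite('pics/w3.png',np.vstack([np.hstack([a,c]),np.hstack([cv2.resize(w,(400,300)),cv2.resize(w[180:330,200:400],(400,300))])]))
print(ctrl.observe()['t'],ctrl.observe()['ft_force'])
```

```text
3.3 [ 0.61839792 -0.12636703  0.10482982] [-6.36640448 -0.75889381 19.04835737]
3.45 [-5.64861016  0.15798845 18.29012844]
```

View pics/w3.png

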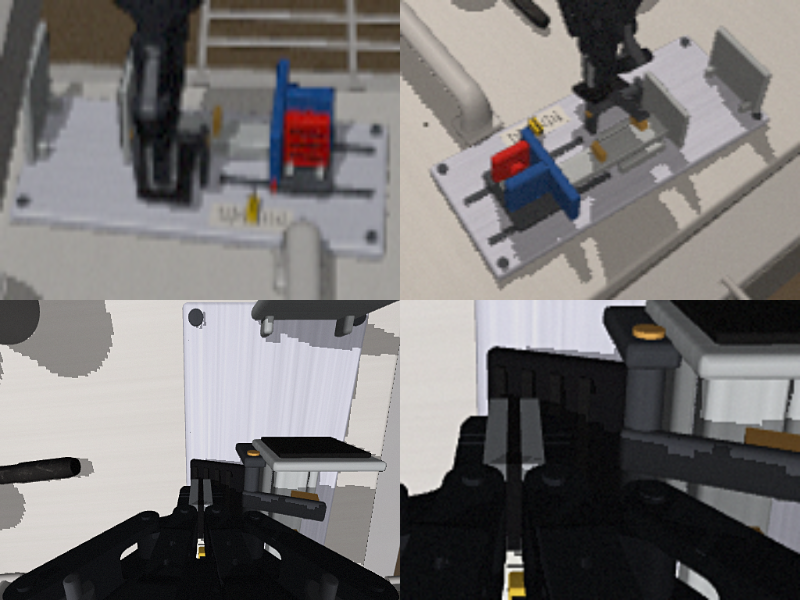

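Leg has sprung home (blue plate now well to -x, pointer on the -x side of the yellow rider); 19 N on the tip exceeds the pedal's 6–9 N, so it's on the stop. One more millimetre to confirm, then up.

jog_arm([
  [-1,0,0,1,0,0,0],
  [-1,0,0,0,0,0,0],
  [-1,0,0,0,0,0,0],
])

```text
t: 3.75
tool_pos: [0.6184, -0.1264, 0.1047]
orientation: [0.001, 0.999, -0.041, 0.001]
ft_force: [-8.0, 0.2, 24.8]
finger_gap: -0.005
```

Run:
```python
from h import *
P,R,o=pose(); print(P)
to([.4953,-.1793,.160],-.08,5)
```

```text
[ 0.61844536 -0.12643581  0.10465253]
[-23.7  12.6 -11.1] [ 0.0003 -0.0006 -0.0002]
[-23.7  12.5 -11.1] [ 0.0003 -0.0006 -0.0002]
[-23.7  12.5 -11.1] [ 0.0003 -0.0006 -0.0002]
[-23.7  12.5 -11.1] [ 0.0003 -0.0006 -0.0002]
[-23.7  12.5 -11.1] [ 0.0003 -0.0006 -0.0002]
```

jog_arm([
  [-1,0,0,-25,0,0,0],
  [-1,0,0,-35,0,0,0],
  [0.41,-24,12,0,0.0003,-0.0006,0],
  [0.41,-24,13,0,0.0003,-0.0006,0],
  [0.41,-24,12,0,0.0003,-0.0006,0],
  [0.41,-24,13,0,0.0003,-0.0006,0],
  [0.41,-22,12,0,0.0003,-0.0006,0],
  [0.41,0,0,0,0,0,0],
  [0.41,0,0,0,0,0,0],
])

```text
t: 4.65
tool_pos: [0.4942, -0.1778, 0.1599]
orientation: [-0.001, 0.999, -0.041, -0.001]
ft_force: [0.5, 0.2, -0.2]
finger_gap: 0.707
```

Run:
```python
from h import *
P,R,o=pose(); print(o['t'],P,np.arctan2(R[1,0],R[0,0]),R[:,2],o['ft_force'],o['finger_gap'])
b,d,p=cam('wrist'); cv2.imwrite('pics/w4.png',cv2.resize(b,(800,600)))
```

```text
4.65 [ 0.49420898 -0.17784433  0.15991152] -0.08267191170722767 [-0.0024813   0.00184366 -0.99999522] [ 0.49074778  0.2121057  -0.16322011] 0.7074117626370965
```

View pics/w4.png

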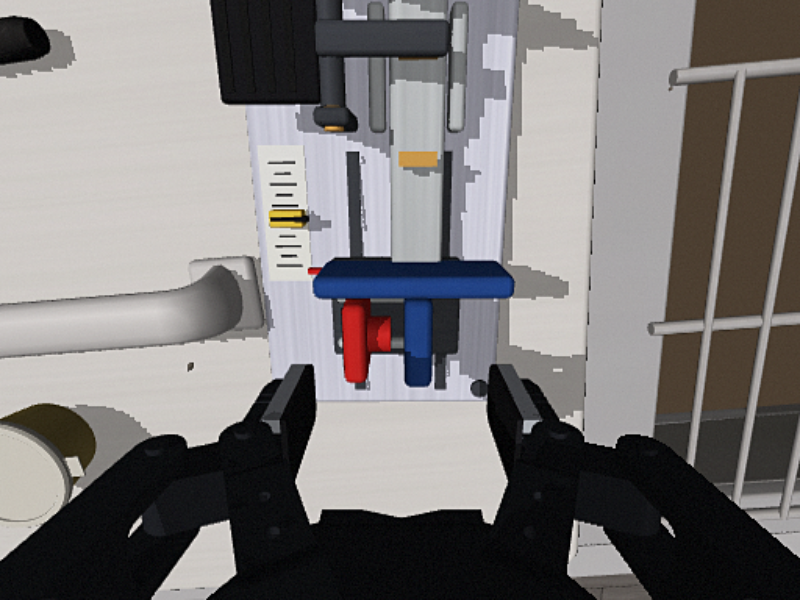

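Jaws (~60 mm) open at (315..488, 370); red tab (355,340), spine (418,345), plate (315–513, 262–297), pointer tip (310,271), yellow line (290,217).

Run:
```python
from h import *
b,d,p=load('wrist'); P,R,o=pose(); yaw=-.08
U=np.array([[np.cos(yaw),np.sin(yaw)],[-np.sin(yaw),np.cos(yaw)]])
def W(M):
    v,u=np.nonzero(M); return np.array([ond(p,a,c,d) for a,c in zip(u,v)])
def tl(X): return (U@(np.asarray(X)[...,:2]-P[:2]).T).T*1000   # cradle axes rel. TCP, mm
for n,lo,hi,roi,z0 in [('red',(0,150,80),(6,255,255),(205,185,260,250),.057),('spine',(100,100,40),(130,255,255),(250,193,300,250),.0575),('plate',(100,100,40),(130,255,255),(190,150,340,200),.053),('yel',(22,130,120),(34,255,255),(160,125,205,150),.017),('ptr',(0,150,80),(6,255,255),(190,168,206,178),0)]:
    X=W(blob(b,lo,hi,roi)); X=X[X[:,2]>z0]; t=tl(X)
    print(n,len(X),'x',np.percentile(t[:,0],[1,50,99]).round(1),'y',np.percentile(t[:,1],[1,50,99]).round(1),'z',np.median(X[:,2]).round(4))
    r=cv2.minAreaRect(t.astype(np.float32)); print('   rect',[np.round(k,1) for k in r])
g=lambda u,v,z: tl(onz(p,u,v,z)[None])[0].round(1)
print('ptr tip',g(309*.64,271*.64,.022),'line',[g(u*.64,217.5*.64,.02) for u in (275,303)])
print(b[136:143,185:189].tolist())
print('finger tips',[(ond(p,u*.64,v*.64,d)-P).round(4) for u,v in [(313,372),(489,372)]])
```

```text
red 682 x [-16.9   1.4  17.4] y [14.  18.4 23.1] z 0.0598
   rect [array([28. , 13.5]), array([14. , 92.3]), np.float64(79.6)]
spine 907 x [-18.4   1.8  18.7] y [-13.9  -8.2  -2.9] z 0.0599
   rect [array([26.7, -8.1]), array([91. , 11.5]), np.float64(0.8)]
plate 1997 x [15.2 23.9 28.5] y [-46.4  -6.8  33.8] z 0.0558
   rect [array([26. , -4.1]), array([68.5, 61.8]), np.float64(45.1)]
yel 149 x [43.9 49.1 51.4] y [46.2 53.6 61.4] z 0.02
   rect [array([47.6, 53.8]), array([15.5,  7.6]), np.float64(89.9)]
ptr 31 x [22.1 23.8 24.6] y [37.8 41.1 43.3] z 0.0245
   rect [array([23.3, 40.5]), array([2.5, 5.6]), np.float64(0.7)]
ptr tip [22.7 43.4] line [array([48.2, 58.2]), array([48.2, 45. ])]
[[[66, 195, 221], [69, 198, 224], [71, 200, 225], [65, 195, 222]], [[68, 197, 226], [69, 198, 226], [66, 195, 227], [67, 194, 224]], [[67, 201, 236], [67, 204, 235], [66, 205, 238], [42, 137, 164]], [[13, 0, 0], [10, 0, 0], [17, 0, 0], [17, 0, 0]], [[21, 5, 2], [21, 6, 1], [17, 1, 1], [20, 6, 3]], [[26, 52, 64], [23, 51, 61], [27, 56, 69], [21, 35, 42]], [[68, 208, 244], [74, 213, 246], [70, 212, 247], [54, 161, 192]]]
finger tips [array([ 0.007 ,  0.028 , -0.0656]), array([-0.0414, -0.0466, -0.1503])]
```

jog_arm([
  [0.41,0,2,15,0.001,0.002,0],
  [0.41,0,0,20,0,0,0],
  [0.41,0,0,15,0,0,0],
  [0.41,0,0,9,0,0,0],
  [0.41,0,0,0,0,0,0],
  [0.41,5,0,0,0,0,0],
  [0.41,0,0,0,0,0,0],
  [0.41,0,0,0,0,0,0],
])

```text
t: 5.5
tool_pos: [0.5002, -0.1804, 0.102]
orientation: [-0.001, 0.999, -0.041, 0.0]
ft_force: [-0.6, 0.3, 0.2]
finger_gap: 0.703
```

jog_arm([
  [0.41,4,0,0,0,0,0],
  [0.41,4,0,0,0,0,0],
  [0.41,4,0,0,0,0,0],
  [0.41,4,0,0,0,0,0],
  [0.41,4,0,0,0,0,0],
  [0.41,3,0,0,0,0,0],
  [0.41,0,0,0,0,0,0],
  [0.41,0,0,0,0,0,0],
])

```text
t: 6.3
tool_pos: [0.5221, -0.1818, 0.1008]
orientation: [-0.001, 0.999, -0.041, -0.001]
ft_force: [-3.2, 1.3, 1.8]
finger_gap: 0.705
```

Run:
```python
from h import *
P,R,o=pose(); print(o['t'],P,R[:,2],o['ft_force'],o['finger_gap'])
b,d,p=cam('wrist'); cv2.imwrite('pics/w5.png',cv2.resize(b,(800,600)))
```

```text
6.3 [ 0.52206111 -0.18176169  0.10077367] [-0.00109939  0.00287988 -0.99999525] [-3.24286978  1.27206215  1.84346356] 0.7051731048540785
```

View pics/w5.png

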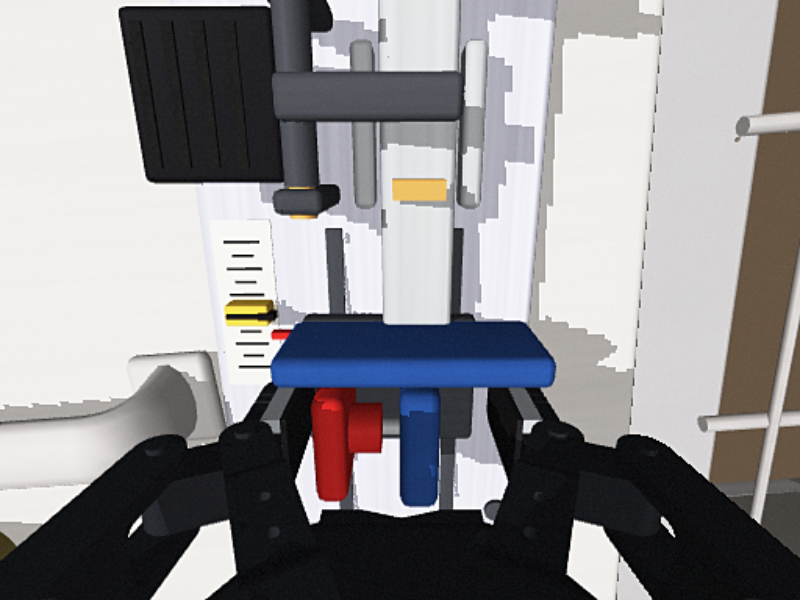

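Pointer at (282,335), black line at (250,316) with its stub at (275,314); leg is in contact and about 7 mm short.

```bash
cat >> h.py <<'E'
def gap(b,d,p,u0,u1,v0,v1,yaw=-.08):
    ux=np.array([np.cos(yaw),np.sin(yaw)])
    hsv=cv2.cvtColor(b,cv2.COLOR_BGR2HSV)[v0:v1,u0:u1].astype(int)
    r=((hsv[...,0]<8)|(hsv[...,0]>172))&(hsv[...,1]>150)&(hsv[...,2]>80)
    v,u=np.nonzero(r); S=lambda a,c,z:ux@onz(p,a,c,z)[:2]*1000
    rx=[(k+u0,v[u==k].mean()+v0,(u==k).sum()) for k in np.unique(u)]
    y=(hsv[...,0]>20)&(hsv[...,0]<36)&(hsv[...,1]>120)&(hsv[...,2]>100)
    vy,uy=np.nonzero(y)
    k=hsv[...,2]<70
    ly=[]
    for c in range(uy.min()+2,uy.max()-1):
        q=np.nonzero(k[:,c])[0]; q=q[(q>=vy.min())&(q<=vy.max())]
        if len(q): ly.append((c+u0,q.mean()+v0))
    print('ptr cols',[(a,round(c,1),int(n),round(S(a,c,.022),1)) for a,c,n in rx])
    print('line',[(a,round(c,1),round(S(a,c,.020),1)) for a,c in ly])
E
python3 - <<'E'
from h import *
b,d,p=load('wrist')
gap(b,d,p,140,190,185,222)
E
```

```text
ptr cols [(np.int64(174), np.float64(214.0), 5, np.float64(548.8)), (np.int64(175), np.float64(214.0), 5, np.float64(548.8)), (np.int64(176), np.float64(214.0), 5, np.float64(548.8)), (np.int64(177), np.float64(213.5), 6, np.float64(549.1)), (np.int64(178), np.float64(213.5), 6, np.float64(549.1)), (np.int64(179), np.float64(213.5), 6, np.float64(549.1)), (np.int64(180), np.float64(214.0), 5, np.float64(548.8)), (np.int64(181), np.float64(214.0), 5, np.float64(548.8)), (np.int64(182), np.float64(213.5), 6, np.float64(549.1)), (np.int64(183), np.float64(213.5), 6, np.float64(549.1)), (np.int64(184), np.float64(212.5), 4, np.float64(549.7)), (np.int64(185), np.float64(211.5), 2, np.float64(550.3))]
line [(146, np.float64(202.0), np.float64(555.3)), (147, np.float64(202.0), np.float64(555.3)), (148, np.float64(202.0), np.float64(555.3)), (149, np.float64(202.0), np.float64(555.3)), (150, np.float64(202.0), np.float64(555.3)), (151, np.float64(202.0), np.float64(555.3)), (152, np.float64(202.0), np.float64(555.3)), (153, np.float64(202.0), np.float64(555.3)), (154, np.float64(202.0), np.float64(555.3)), (155, np.float64(202.0), np.float64(555.3)), (156, np.float64(202.0), np.float64(555.3)), (157, np.float64(202.0), np.float64(555.3)), (158, np.float64(202.0), np.float64(555.3)), (159, np.float64(202.0), np.float64(555.3)), (160, np.float64(202.0), np.float64(555.3)), (161, np.float64(202.0), np.float64(555.3)), (162, np.float64(202.0), np.float64(555.3)), (163, np.float64(202.0), np.float64(555.3)), (164, np.float64(202.0), np.float64(555.3)), (165, np.float64(202.5), np.float64(555.0)), (166, np.float64(202.5), np.float64(555.0)), (167, np.float64(202.5), np.float64(555.0)), (168, np.float64(202.5), np.float64(555.0)), (169, np.float64(202.5), np.float64(555.0)), (170, np.float64(202.5), np.float64(555.0))]
```

jog_arm([
  [0.41,3,0.5,0,0,0,0],
  [0.41,2,0,0,0,0,0],
  [0.41,0.5,0,0,0,0,0],
  [0.41,0,0,0,0,0,0],
  [0.41,0,0,0,0,0,0],
])

```text
t: 6.85
tool_pos: [0.527, -0.1824, 0.1006]
orientation: [-0.002, 0.999, -0.041, -0.001]
ft_force: [-4.4, 2.2, 2.2]
finger_gap: 0.706
```

```bash
sed -i "s/for a,c,n in rx\])/for a,c,n in rx][::3])/; s/for a,c in ly\])/for a,c in ly][::6])/" h.py
python3 - <<'E'
from h import *
P,R,o=pose(); print(o['t'],P,R[:,2],o['ft_force'],o['finger_gap'])
b,d,p=cam('wrist'); gap(b,d,p,135,190,185,232)
cv2.imwrite('pics/w6.png',cv2.resize(b[170:250,100:340],(800,267),interpolation=cv2.INTER_NEAREST))
E
```

```text
6.85 [ 0.52698409 -0.18238207  0.10057791] [-0.00205123  0.00348217 -0.99999183] [-4.43897847  2.16384083  2.23549765] 0.7057599453434187
ptr cols [(np.int64(173), np.float64(213.5), 4, np.float64(554.1)), (np.int64(176), np.float64(213.5), 6, np.float64(554.1)), (np.int64(179), np.float64(213.5), 6, np.float64(554.1)), (np.int64(182), np.float64(214.0), 7, np.float64(553.8)), (np.int64(185), np.float64(211.5), 2, np.float64(555.3))]
line [(146, np.float64(210.0), np.float64(555.4)), (152, np.float64(210.0), np.float64(555.4)), (158, np.float64(210.0), np.float64(555.4)), (164, np.float64(210.0), np.float64(555.4)), (170, np.float64(210.5), np.float64(555.1))]
```

View pics/w6.png

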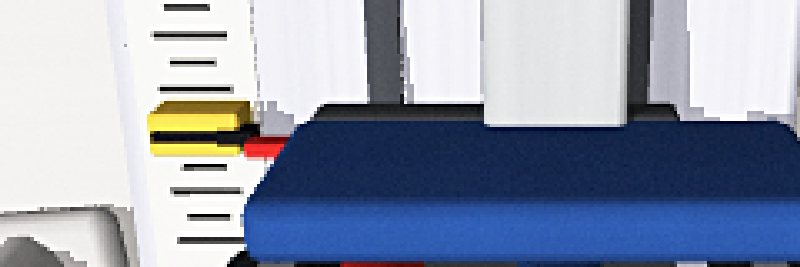

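Pointer (265,147) lies just below the line (200,137): about 1.5 mm short. Advance and cross-check with the side camera.

jog_arm([
  [0.41,1.5,0,0,0,0,0],
  [0.41,0,0,0,0,0,0],
  [0.41,0,0,0,0,0,0],
])

```text
t: 7.2
tool_pos: [0.5285, -0.1825, 0.1005]
orientation: [-0.002, 0.999, -0.041, -0.001]
ft_force: [-4.1, 2.7, 1.6]
finger_gap: 0.706
```

Run:
```python
from h import *
P,R,o=pose(); print(o['t'],P,R[:,2],o['ft_force'],o['finger_gap'])
b,d,p=cam('wrist'); gap(b,d,p,135,190,185,232)
s,ds,ps=cam('side')
cv2.imwrite('pics/w7.png',np.vstack([cv2.resize(b[190:230,130:210],(800,300),interpolation=cv2.INTER_NEAREST),cv2.resize(s[160:196,250:314],(800,300),interpolation=cv2.INTER_NEAREST)]))
# depth-based points
for u,v in [(155,208),(155,210),(155,212),(178,211),(178,213),(178,215)]: print((u,v),ond(p,u,v,d).round(4),b[v,u])
```

```text
7.2 [ 0.52847626 -0.18250302  0.10052953] [-0.00201495  0.00350419 -0.99999183] [-4.05627917  2.74011899  1.56221492] 0.7059808730959537
ptr cols [(np.int64(173), np.float64(214.0), 5, np.float64(555.3)), (np.int64(176), np.float64(213.5), 6, np.float64(555.6)), (np.int64(179), np.float64(213.5), 6, np.float64(555.6)), (np.int64(182), np.float64(214.0), 7, np.float64(555.3)), (np.int64(185), np.float64(211.5), 2, np.float64(556.8))]
line [(146, np.float64(213.0), np.float64(555.1)), (152, np.float64(213.0), np.float64(555.1)), (158, np.float64(213.0), np.float64(555.1)), (164, np.float64(212.5), np.float64(555.4)), (170, np.float64(212.5), np.float64(555.4))]
(155, 208) [ 0.5496 -0.1269  0.0195] [ 97 241 252]
(155, 210) [ 0.5485 -0.1268  0.0199] [ 89 244 255]
(155, 212) [ 0.548  -0.1274  0.0217] [26  0  0]
(178, 211) [ 0.5474 -0.1404  0.0213] [  4   9 106]
(178, 213) [ 0.5472 -0.141   0.024 ] [ 43  42 236]
(178, 215) [ 0.5462 -0.141   0.0245] [ 41  43 240]
```

View pics/w7.png

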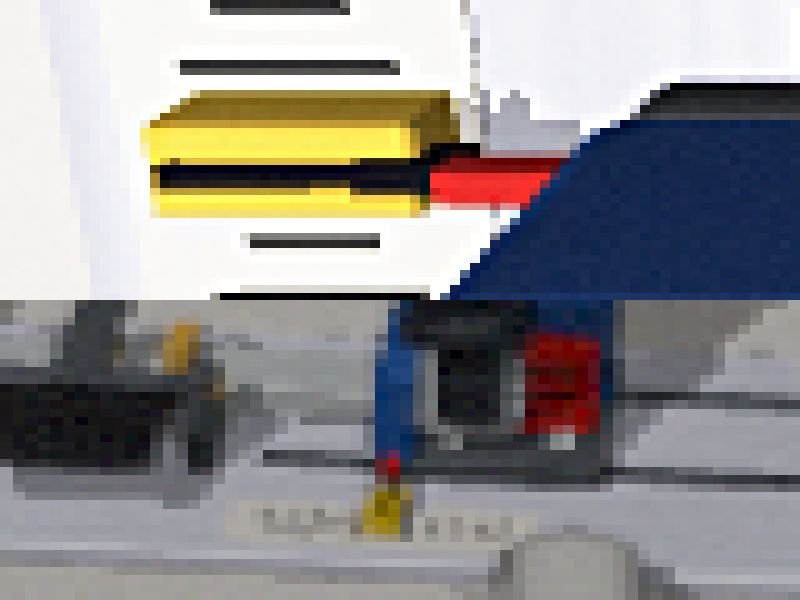

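Both views put the pointer on the line to about half a millimetre (wrist: ~0.4 mm past; side: yellow 387 vs red 388). Ease back 0.4 mm, hold 0.6 s, then close.

jog_arm([
  [0.41,-0.4,0,0,0,0,0],
  [0.41,0,0,0,0,0,0],
  [0.41,0,0,0,0,0,0],
  [0.41,0,0,0,0,0,0],
  [0.41,0,0,0,0,0,0],
  [0.41,0,0,0,0,0,0],
  [0.41,0,0,0,0,0,0],
  [-1,0,0,0,0,0,0],
  [-1,0,0,0,0,0,0],
  [-1,0,0,0,0,0,0],
  [-1,0,0,0,0,0,0],
  [-1,0,0,0,0,0,0],
  [-1,0,0,0,0,0,0],
  [-1,0,0,0,0,0,0],
], squeeze=30)

```text
t: 8.7
tool_pos: [0.5285, -0.1811, 0.1012]
orientation: [-0.003, 0.999, -0.041, -0.001]
ft_force: [-4.1, 10.9, 5.7]
finger_gap: 0.291
```

Run:
```python
from h import *
P,R,o=pose(); print(o['t'],P,R[:,2],o['ft_force'],o['finger_gap'],o['finger_gap']*85)
b,d,p=cam('wrist'); gap(b,d,p,135,190,185,232)
cv2.imwrite('pics/w8.png',np.vstack([cv2.resize(b[190:230,130:210],(800,250),interpolation=cv2.INTER_NEAREST),cv2.resize(b[190:340,130:386],(800,350))]))
```

```text
8.7 [ 0.52851543 -0.18108986  0.1011953 ] [-0.0014722   0.00588214 -0.99998162] [-4.07136044 10.90915043  5.67871315] 0.29139141062718693 24.768269903310888
ptr cols [(np.int64(176), np.float64(214.0), 5, np.float64(555.0)), (np.int64(179), np.float64(212.5), 6, np.float64(555.9)), (np.int64(182), np.float64(213.0), 7, np.float64(555.6)), (np.int64(185), np.float64(213.0), 7, np.float64(555.6)), (np.int64(188), np.float64(211.0), 3, np.float64(556.8))]
line [(150, np.float64(212.0), np.float64(555.4)), (156, np.float64(212.0), np.float64(555.4)), (162, np.float64(212.0), np.float64(555.4)), (168, np.float64(212.5), np.float64(555.1)), (174, np.float64(212.5), np.float64(555.1))]
```

View pics/w8.png

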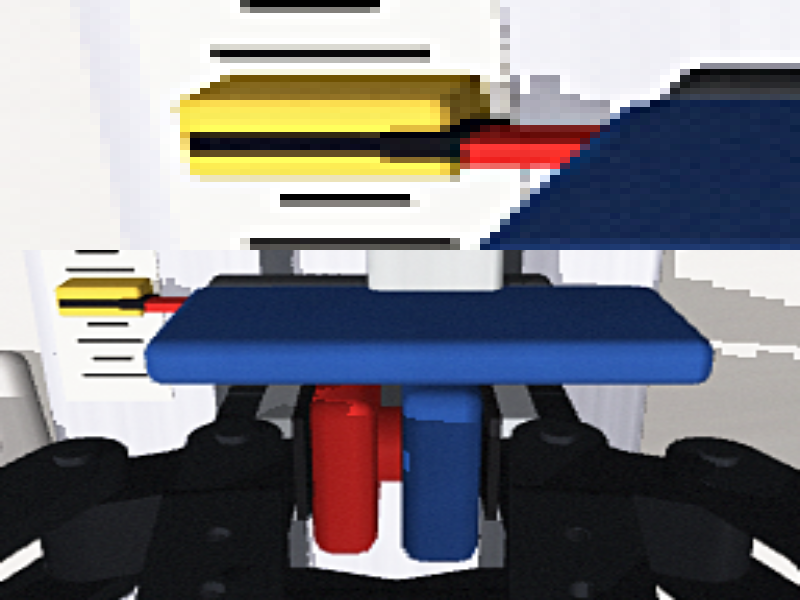

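Lever gap to spine ≈25 px against tab 65 px (10 mm) → ≈4 mm, i.e. fully closed; pointer on the line, perhaps 0.5 mm past. A tiny trim back and slight sideways relief, then a final check.

jog_arm([
  [-1,-0.5,-0.5,0,0,0,0],
  [-1,0,0,0,0,0,0],
  [-1,0,0,0,0,0,0],
  [-1,0,0,0,0,0,0],
  [-1,0,0,0,0,0,0],
])

```text
t: 9.25
tool_pos: [0.5282, -0.181, 0.1012]
orientation: [-0.003, 0.999, -0.041, -0.001]
ft_force: [-3.3, 7.9, 5.0]
finger_gap: 0.294
```

Run:
```python
from h import *
P,R,o=pose(); print(o['t'],P,o['ft_force'],o['finger_gap'])
b,d,p=cam('wrist'); gap(b,d,p,135,190,185,232)
s,ds,ps=cam('side')
# side-view columns of pointer (red) and rider (yellow), cast to z=.022/.018
h=cv2.cvtColor(s,cv2.COLOR_BGR2HSV)[165:200,270:295].astype(int)
ux=np.array([np.cos(-.08),np.sin(-.08)])
for n,m,z in [('yel',(h[...,0]>20)&(h[...,0]<36)&(h[...,1]>150),.017),('red',((h[...,0]<8)|(h[...,0]>172))&(h[...,1]>110)&(h[...,2]>60),.022)]:
    v,u=np.nonzero(m)
    if n=='red': k=v>(11); v,u=v[k],u[k]; k=u<17; v,u=v[k],u[k]
    print(n,len(u),u.mean()+270,v.mean()+165,'cradle x',ux@onz(ps,u.mean()+270,v.mean()+165,z)[:2]*1000)
# tab / spine inner gap
W=[]
for lo,hi in [((0,150,60),(6,255,255)),((100,100,40),(130,255,255))]:
    M=blob(b,lo,hi,(220,262,300,310)); v,u=np.nonzero(M); X=np.array([ond(p,a,c,d) for a,c in zip(u,v)]); X=X[X[:,2]>.0575]
    y=X[:,0]*.0799+X[:,1]*.9968; W.append(np.median(y)*1000); print(len(X),np.percentile(y*1000,[2,98]).round(1))
print('tab-spine centre',W[0]-W[1])
```

```text
9.25 [ 0.52820833 -0.18102769  0.10119732] [-3.29260332  7.88132946  4.98972438] 0.29424899878411737
ptr cols [(np.int64(176), np.float64(213.5), 4, np.float64(555.0)), (np.int64(179), np.float64(213.0), 5, np.float64(555.3)), (np.int64(182), np.float64(213.5), 6, np.float64(555.0)), (np.int64(185), np.float64(214.0), 5, np.float64(554.7)), (np.int64(188), np.float64(211.5), 2, np.float64(556.2))]
line [(150, np.float64(212.0), np.float64(555.2)), (156, np.float64(212.0), np.float64(555.2)), (162, np.float64(212.0), np.float64(555.2)), (168, np.float64(212.0), np.float64(555.1)), (174, np.float64(212.0), np.float64(555.1))]
yel 12 280.25 185.08333333333334 cradle x 558.085066224698
red 4 280.75 179.75 cradle x 558.6015925906008
949 [-135.8 -126.9]
1167 [-151.4 -140.4]
tab-spine centre 14.444671693377558
```

```bash
python3 -c "
from bench import ctrl
print(ctrl.finish_job(), ctrl.observe()['t'])"
```

```text
the job is handed in; nothing more can be done
the job is handed in; nothing more can be done
```

The cradle is reset and the job is handed in, at about 9.4 s on the robot's clock.

- **Pedal:** I pressed it until the force rose from 19 to 25 N with no further travel, well above its 6–9 N spring. The pictures showed the leg sprung home.
- **Leg:** I pushed the blue plate until the red pointer reached the yellow mark. I held it there with the lever open for about 0.7 s before squeezing.
- **Lever:** I squeezed it with 30 N. I then trimmed the grip back 0.5 mm along the leg and 0.5 mm sideways, and left the arm holding.

**Last checks:**
- **Pointer against mark:** the wrist camera put them within about 0.2 mm, and the side camera read about 0.5 mm past the mark. The side figure rests on only 4 red and 12 yellow pixels, at about 2.6 mm per pixel.
- **Lever closed:** the tab sits 14.4 mm from the spine's centre, against 15 mm nominal when closed.
- **Finger opening:** it reads 25 mm where the closed pair is 26 mm wide. I took that as the reading's scale.
- **Side force:** about 8 N remains on the gripper because the jaws are slightly off centre. The pose was steady.
- **Mark and other things:** the mark's measured position stayed within about 0.3 mm between views. The arm never went near the other items, but I did not measure them again at the end.

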